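Turn a specimen carrier window-up on the turning stop

TASK

The orange specimen carrier lies window-down in front of the turning stop. Without picking it up, push it by its narrow end against the stop until it rides up the two runners and stands on its narrow end against the stop, then go behind it and push its top back, so that it tips over towards the side it came from and lies flat on the worktop in front of the stop with its window facing up. Keep the narrow end down at the worktop all the way, and leave the bottle, the vial and the slide case alone.

Things in the scene. Friction and masses are not known exactly. Their poses are not given: they have to be found in the camera images.
- carrier: Loose orange T-shaped flat carrier, 56 mm long (own x), 10 mm thick (own z), about 70 g. Cross-bar at own x 14 to 28 mm, 124 mm wide (own y); the rest is 60 mm wide. Origin at its centre, half-way through the thickness. Own -z: white face with round blue window; own +z: plain back with three red bars. Starts window-down, cross-bar towards the stop, roughly square to it and centred.
- carrier_foot (a point): Middle of the carrier's narrow end face (own x = -28 mm, mid-thickness), 5 mm up while it lies. Pushed here, the carrier slides till the cross-bar's ends climb the runners, this end staying on the worktop, and stands 56 mm high against the wall; it then stays by itself. Pushing its top back some 10 mm from behind makes it fall onto its back in front of the runners.
- stop: Turning stop, fixed. Origin on the worktop below the middle of the front face of its blue cross wall; own +x is the direction to push, away from the robot; z up. Wall: 20 mm high, 106 mm wide, own x 0 to 6 mm. Posts at own y +-49 mm, 8 mm wide, 42 mm high, own x up to 11 mm, feet 4 mm high back to own x 37 mm. Open above the wall between the posts and behind it.
- oil_bottle: Bystander: small brown bottle with black cap, 34 mm across, 78 mm high, origin under its base; left (+y) of the stop. Leave alone. Beyond it stand the tall dark blue analysers (fixed, front at x about 0.45 m, from y about 0.2 m to the left); swing the arm in clear of them.
- vial: Bystander: slim white vial with red cap, 19 mm across, 90 mm high, origin under its base; standing left (+y) of the stop and farther back. Leave alone.
- slide_case: Bystander: flat dark green slide case, 86 x 165 x 34 mm, origin under its base; right (-y) of the stop. Leave alone.
- stop_top (a point): Point in the middle between the tops of the two aluminium runners: own x 0, y 0, 43 mm above the worktop. The runners are polished and slippery, 8 mm wide, centred at own y +49 and -49 mm (90 mm clear between them), and rise at 45 degrees from the worktop at own x = -43 mm to this height at own x = 0.
Mind the look-alikes: they are no part of the job. Leave any black look-alike of the carrier alone.

How it is judged (in metres and radians):
On the way:
1. the carrier stands on its narrow end against the stop, upright to within about 15 degrees (angle between carrier's own z axis and vertical between 1.3 and 1.75 rad and x of carrier_foot in the frame of stop above -0.025 m and height (world z) of carrier_foot below 0.012 m), for 0.2 s.
At the end, for the whole second after the job is handed in: the carrier lies still and flat on the worktop (within about 5 degrees), window up, its centre 20 to 200 mm in front of the stop's cross wall and within 70 mm of the stop's middle line (angle between carrier's own z axis and vertical above 3.05 rad and height (world z) of carrier between 0.002 and 0.009 m and x of carrier in the frame of stop between -0.2 and -0.02 m and y of carrier in the frame of stop between -0.07 and 0.07 m and linear speed of carrier below 0.01 m/s); the robot touches nothing.
It fails at once if the carrier is lifted: its narrow end leaves the worktop by more than about 20 mm (height (world z) of carrier_foot above 0.025 m).
It fails at once if the carrier is lifted: its centre rises above 45 mm (height (world z) of carrier above 0.045 m).
It fails at once if a bystander is moved by more than 15 mm or tipped (distance of any of oil_bottle, vial, slide_case from where it was at the start of the episode above 0.015 m or angle between any of oil_bottle, vial's own z axis and vertical above 0.3 rad).
It also fails if it takes over 54 s, if anything falls off the work surface, if the arm or the gripper's body presses on something with over 40 N, if the wrist force passes 120 N, or if a joint passes its speed limit or range.

ROBOT

A 6-joint arm with a two-finger parallel gripper is mounted at the origin on a cart in front of the work surface, level with it; the furniture and walls round the work are solid. World frame = base frame: x ahead of the robot, y to its left, z up, the work surface at z = 0. Lengths are in mm, angles in rad, forces in N, time in s.
With the tool pointing down it reaches from about 275 to 1000 mm from the base axis. Payload 8.4 kg.
Tool frame: the origin (TCP) lies midway between the tips of the shut fingers; the grasp point (between the pads) lies 19 mm behind it; z points along the fingers, y is the line along which they close (so a half turn about z gives the same grasp; the last joint's range is limited). The gripper opens to 85 mm and grips with 20 to 120 N. Pads are 22 mm wide; open, the fingers measure 114 mm over their backs; the gripper's body (76 mm by 85 mm) begins 54 mm behind the grasp point. The pads swing forward as they close: fully open they stand 13 mm farther back than shut.
Start: joints at [1.301, 0.353, 1.633, -0, 1.155, -0.002], TCP at [165.38, 602.725, 231.281] pointing down, gripper open.
Joint ranges: [-2.63, 2.63], [-0.92, 2.1], [0.06, 2.66], [-1.3, 4.44], [0, 2.69], [-3.02, 3.02]. Speed limits (rad/s): [2.22, 2.22, 2.79, 3.14, 3.14, 3.14].

INTERFACE

Orientations are given as [roll, pitch, yaw] about the fixed x, y, z axes, in that order (R = Rz(yaw) Ry(pitch) Rx(roll)).
In Python, from rig import r gives the robot as it stands.
- The arm moves only by the tool servo_tool, never from a script. Its argument "deltas" is a list of rows, each an object of numbers: "x", "y", "z": the shift along the world's x, y, z in mm; "rx", "ry", "rz": the turn, a rotation vector about the world's x, y, z in rad; "gripper": the gripper's target within -1 to 1 (fully open at 1, half-way at 0, shut at -1). A call has 1 to 10 rows; each row is the pose to reach, as a shift and turn from the pose commanded when the call began; what a row does not reach only later rows make up. A row lasts 1/10 s, in which the tool goes at most 50 mm and 8.59 degrees, less where a joint would pass 70% of its speed; a pose out of reach is approached as far as the arm can. A call with a gripper value outside its range is refused whole. The fingers move at their own pace and stop on an object; "newtons" is the grip in N (left out, the last holds). Time passes only in rows, so rows that repeat a pose let the fingers close. It gives the time, the measured TCP pose, the force, the opening and the grip force at its end, in the units of the state.
- r.sense(): the state, without advancing time (a new reading comes with each control period).
- r.grab_frame(name): name is "scene" or "top"; returns the picture (400x640x3 uint8, blue, green, red); there is no depth.
- r.camera_params(name): a dict with "mtx" (3x3 intrinsics, pixels), "eye" and "orientation" of the camera in the world. Camera axes: x right, y down, z forward; pixel columns grow to the right and rows downward; lengths in mm; the calibration is good to about 2 mm. A picture is of the moment at which its call begins. camera_params takes no time and is no camera call.
- r.sign_off(): hands the job in; it is judged then, once.
Trained networks look in the newest picture that a camera, given by its name, has taken for a name from the list of things; names that differ only in an ending like _2 or _b are one class to them, and where a whole thing is asked for, a point or a joint stands for the part that bears it (a point fixed in the world has none). Each returns a list of dicts, best first, with "conf" (0 to 1); they miss things now and then, are a little off and sometimes report something else, mostly with a low value. They report only what shows in the picture. A call takes as long as a camera call. They do not tell look-alikes from the thing itself.
- r.recognise(name, camera): "box" ([left, top, width, height] in pixels, round what is visible of it).
The state is a dict: "clock": time; "qpos": joint angles; "qvel": joint speeds; "joint_efforts": joint torques, N m; "eef_pos": TCP position; "tcp_rot": TCP orientation; "contact_force": force on the tool from outside, world axes, zero at the start; "wrist_torque": the same for the moment, N m; "opening": opening from 0.0 (shut) to 1.0 (fully open); "grasp_force": force on a finger pad.
Only numpy, scipy, OpenCV 4.12 (cv2) and the standard library are available. Lean on these libraries where they do the work, as an engineer would, in place of code of your own. Each camera call takes 0.05 s, during which the arm holds its last target. There are 200 camera calls.

## Working session

There is one attempt and no reset: what is moved stays moved. The work goes in short steps, Python scripts to look and compute and a tool call to move; the robot and the scene stay as the last step left them, time stands still between calls to the robot, and variables do not carry over. Pictures are saved under pics/ and viewed, at most 13 in all, crops included, and the job is handed in when it is done.

Besides the shell and the picture viewer there is one more tool, called after "Emit:" as name(argument=value, ...), one argument or row to a line, values as JSON. servo_tool: Moves the arm, as the interface text tells. Its arguments: {"type":"object","properties":{"deltas":{"type":"array","items":{"type":"object","properties":{"x":{"type":"number"},"y":{"type":"number"},"z":{"type":"number"},"rx":{"type":"number"},"ry":{"type":"number"},"rz":{"type":"number"},"gripper":{"type":"number"}}}},"newtons":{"type":"number"}},"required":["deltas"]}

```bash
ls; mkdir -p pics
cat > h.py <<'E'
import numpy as np, cv2
from rig import r
from scipy.spatial.transform import Rotation as R
def cam(n):
    p=r.camera_params(n); K=np.array(p["mtx"]); o=np.array(p["orientation"],float)
    M=o if o.shape==(3,3) else R.from_euler("xyz",o).as_matrix()
    return K,M,np.array(p["eye"],float)
def ground(n,u,v,z=0):
    K,M,e=cam(n); d=M@np.linalg.inv(K)@np.array([u,v,1.0]); return e+d*(z-e[2])/d[2]
def pix(n,P):
    K,M,e=cam(n); q=K@(M.T@(np.array(P,float)-e)); return q[:2]/q[2]
E
python3 - <<'E'
from h import *
for n in("scene","top"):
    im=r.grab_frame(n); cv2.imwrite(f"pics/{n}0.png",im); print(r.camera_params(n))
    for t in("carrier","stop","oil_bottle","vial","slide_case"):
        print(n,t,[(np.round(d["box"]),round(d["conf"],2)) for d in r.recognise(t,n)])
print(r.sense())
E
```

```text
pics
{'mtx': array([[389.20815693,   0.        , 324.92323608],
       [  0.        , 389.20815693, 199.68449544],
       [  0.        ,   0.        ,   1.        ]]), 'eye': array([249.30376091, 474.85351944, 682.90585041]), 'orientation': array([-2.34984412, -0.00391353, -2.67063528])}
scene carrier [(array([346., 184.,  24.,  37.]), 0.8)]
scene stop [(array([304., 176.,  34.,  38.]), 0.59)]
scene oil_bottle [(array([312., 219.,  12.,  32.]), 0.59)]
scene vial [(array([266., 206.,  15.,  33.]), 0.77)]
scene slide_case [(array([306., 123.,  49.,  47.]), 0.65)]
{'mtx': array([[382.4682039 ,   0.        , 318.99612962],
       [  0.        , 382.4682039 , 199.9697253 ],
       [  0.        ,   0.        ,   1.        ]]), 'eye': array([436.68807623, -92.0186614 , 920.99114735]), 'orientation': array([-3.0321727 ,  0.02510493, -1.58167853])}
top carrier [(array([331., 200.,  50.,  36.]), 0.85), (array([220., 230.,  46.,  32.]), 0.85)]
top stop [(array([321., 167.,  58.,  39.]), 0.76)]
top oil_bottle [(array([282., 206.,  17.,  14.]), 0.58)]
top vial [(array([276., 160.,   9.,  17.]), 0.55)]
top slide_case [(array([395., 136.,  72.,  43.]), 0.92)]
{'clock': 0.6, 'qpos': array([ 1.30062510e+00,  3.52978227e-01,  1.63341014e+00, -2.90418430e-05,
        1.15523654e+00, -2.38769213e-03]), 'qvel': array([-0.00106715, -0.00171989, -0.00207992,  0.00145167, -0.00036001,
        0.00059717]), 'joint_efforts': array([ 1.58789753e-04, -6.04867029e+01, -3.42317212e+01, -1.00808995e-04,
        1.43232090e-03, -5.72406037e-06]), 'eef_pos': array([165.36901881, 602.71007758, 231.29022793]), 'tcp_rot': array([-3.14156033e+00,  2.64926344e-05,  2.87382084e+00]), 'contact_force': array([-0.16265489,  0.24635112,  1.09976971]), 'wrist_torque': array([-0.04394887,  0.00262985, -0.00556047]), 'grasp_force': 0.0, 'opening': 1.002527747164257}
```

View pics/scene0.png

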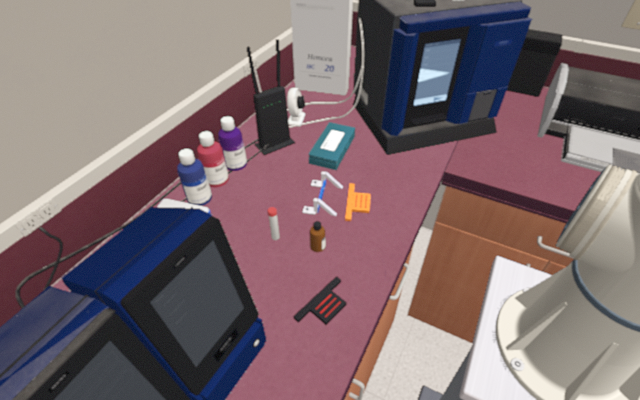

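View pics/top0.png

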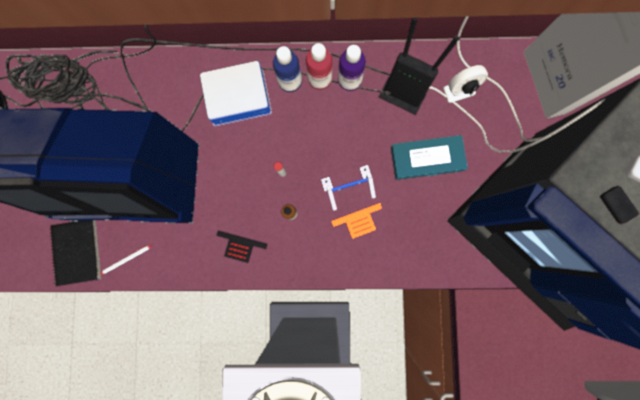

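The orange carrier is at top (357,220) and scene (358,202). The black look-alike is at top (242,247) and scene (322,302), and I'll leave that one alone. The stop is at top (350,186). The bottle is at (289,211), the vial at (281,169) and the case at (430,157). I'll confirm with one enlarged crop and fit the poses.

Run:
```python
from h import *
im=cv2.imread("pics/top0.png"); c=im[150:250,300:400]; cv2.imwrite("pics/crop1.png",cv2.resize(c,(600,600),interpolation=cv2.INTER_CUBIC))
from scipy.optimize import least_squares
h=cv2.cvtColor(im,cv2.COLOR_BGR2HSV)
m=cv2.inRange(h,(5,150,150),(22,255,255)); m[:,:300]=0;m[:,400:]=0
n,l,s,ce=cv2.connectedComponentsWithStats(m); i=1+np.argmax(s[1:,4]); print("orange",s[i],ce[i])
m=(l==i).astype(np.uint8)*255; m=cv2.morphologyEx(m,cv2.MORPH_CLOSE,np.ones((5,5)))
# fit T silhouette (top face z=10) by IoU of supersampled polygon
S=8
big=cv2.resize(m[150:260,300:400],None,fx=S,fy=S,interpolation=cv2.INTER_LINEAR)>127
T=np.array([[28,62],[28,-62],[14,-62],[14,-30],[-28,-30],[-28,30],[14,30],[14,62]],float)
def poly(p,z):
    a=p[2]; q=T@np.array([[np.cos(a),np.sin(a)],[-np.sin(a),np.cos(a)]])+p[:2]
    return np.array([pix("top",[x,y,z]) for x,y in q])
def cost(p):
    b=np.zeros(big.shape,np.uint8)
    for z in(0,10): cv2.fillPoly(b,[np.round(((poly(p,z)-[300,150])+.5)*S).astype(np.int32)],1)
    b=b>0; return -(b&big).sum()/(b|big).sum()
from scipy.optimize import minimize
g=ground("top",*ce[i],5); print(g)
best=min((minimize(cost,[g[0],g[1],a],method="Nelder-Mead",options=dict(initial_simplex=[[g[0],g[1],a],[g[0]+8,g[1],a],[g[0],g[1]+8,a],[g[0],g[1],a+.2]])) for a in(-.3,0,.3)),key=lambda q:q.fun)
print(best.x,best.fun)
```

```text
orange [331 203  51  35 802] [358.70822943 220.83042394]
[ 486.15485556 -164.48369531    5.        ]Traceback (most recent call last):
  File "<stdin>", line 21, in <module>
  File "<stdin>", line 21, in <genexpr>
    res = _minimize_neldermead(fun, x0, args, callback, bounds=bounds,
                               **options)
    fxr = func(xr)
    fx = function(np.copy(x), *(wrapper_args + args))
  File "<stdin>", line 17, in cost
  File "<stdin>", line 14, in poly
  File "h.py", line 11, in pix
    K,M,e=cam(n); q=K@(M.T@(np.array(P,float)-e)); return q[:2]/q[2]
          ~~~^^^
  File "h.py", line 5, in cam
    p=r.camera_params(n); K=np.array(p["mtx"]); o=np.array(p["orientation"],float)
ValueError: time passes only in moves, steps and waits
```

View pics/crop1.png

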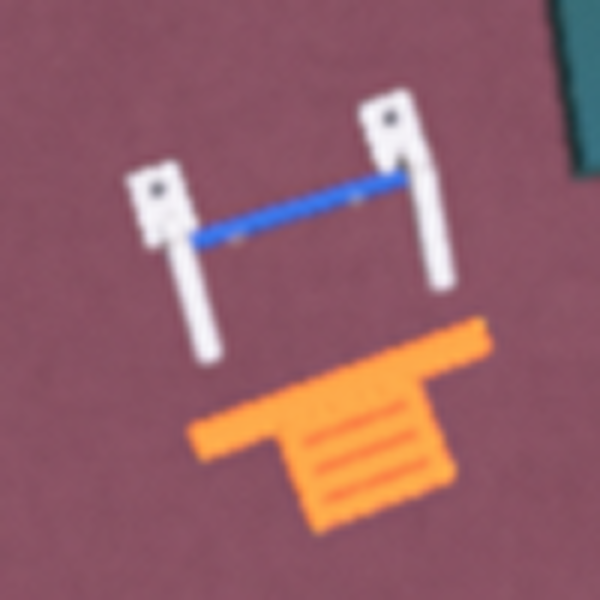

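The crop confirms the orange T with three red bars (window down). Its cross-bar faces the runners, whose lower ends are at top (334.7,210) and (373.8,198). Next I fit both poses by silhouette.

```bash
sed -i 's/^def cam(n):/import functools\n@functools.lru_cache(None)\ndef cam(n):/' h.py
cat >> h.py <<'E'
from scipy.optimize import minimize
from itertools import product
S=8
def pixs(n,P):
    K,M,e=cam(n); q=(np.asarray(P,float)-e)@M@K.T; return q[:,:2]/q[:,2:]
def box(x0,x1,y0,y1,z0,z1): return np.array(list(product((x0,x1),(y0,y1),(z0,z1))),float)
CAR=[box(14,28,-62,62,0,10),box(-28,14,-30,30,0,10)]
def run(y): return np.array([[a,y+b,c] for a,c in((-43,0),(-35,0),(0,43),(4,42),(4,35)) for b in(-4,4)],float)
STOP=[box(0,6,-53,53,0,20)]+[f for y in(-49,49) for f in(run(y),box(0,11,y-4,y+4,0,42),box(11,37,y-6,y+6,0,4))]
def fit(n,mask,roi,parts,p0):
    x,y,w,h=roi; big=cv2.resize(mask[y:y+h,x:x+w],None,fx=S,fy=S,interpolation=cv2.INTER_LINEAR)>127
    def cost(p):
        b=np.zeros(big.shape,np.uint8); Rz=R.from_euler("z",p[2])
        for q in parts:
            u=(pixs(n,Rz.apply(q)+[p[0],p[1],0])-[x,y]+.5)*S
            cv2.fillConvexPoly(b,cv2.convexHull(np.round(u).astype(np.int32)),1)
        b=b>0; return -(b&big).sum()/(b|big).sum()
    res=[]
    for a in(p0[2]-.15,p0[2],p0[2]+.15):
        q=np.array([p0[0],p0[1],a]); res.append(minimize(cost,q,method="Nelder-Mead",options=dict(initial_simplex=[q,q+[8,0,0],q+[0,8,0],q+[0,0,.15]])))
    b=min(res,key=lambda q:q.fun); return b.x,b.fun
def masks(im):
    h=cv2.cvtColor(im,cv2.COLOR_BGR2HSV)
    o=cv2.morphologyEx(cv2.inRange(h,(5,150,150),(22,255,255)),cv2.MORPH_CLOSE,np.ones((3,3)))
    s=cv2.inRange(h,(0,0,160),(180,60,255))|cv2.inRange(h,(100,120,90),(125,255,255))
    return o,s
E
python3 - <<'E'
from h import *
for n,roi in(("top",(310,155,80,90)),("scene",(295,165,85,60))):
    im=cv2.imread(f"pics/{n}0.png"); o,s=masks(im)
    print(n,"car",fit(n,o,roi,CAR,[486,-164,-.25]))
    print(n,"stop",fit(n,s,roi,STOP,[570,-150,-.25]))
for n,t,c in(("oil_bottle",39,(289,212)),("vial",85,(280,168)),("slide_case",34,(431,157))): print(n,ground("top",*c,t).round())
E
```

```text
top car (array([ 4.81964467e+02, -1.65622830e+02,  3.48662778e-01]), np.float64(-0.9528979907264297))
top stop (array([ 5.70931274e+02, -1.42921433e+02,  2.91933668e-01]), np.float64(-0.6691766674510419))
scene car (array([ 4.82804026e+02, -1.69317135e+02,  3.48623825e-01]), np.float64(-0.930398345668263))
scene stop (array([ 5.72910319e+02, -1.46646598e+02,  2.79002992e-01]), np.float64(-0.7028370514064015))
oil_bottle [507.  -1.  39.]
vial [602.  14.  85.]
slide_case [ 632. -335.   34.]
```

Both cameras agree:

| Thing | x, y (mm) | Yaw (rad) |
|---|---|---|
| Stop | about (572, -145) | 0.286 |
| Carrier | about (482, -167) | 0.349 |

That puts the carrier's centre at about (-92, +4) mm in the stop frame. The look-alike and the bystanders are well clear of the path. I'll swing in with the gripper shut.

Emit:
servo_tool(
  deltas=[
    {"x":14,"y":-46,"rz":-0.145,"gripper":-1},
    {"x":28,"y":-92,"rz":-0.29,"gripper":-1},
    {"x":42,"y":-138,"rz":-0.435,"gripper":-1},
    {"x":57,"y":-184,"rz":-0.58,"gripper":-1},
    {"x":71,"y":-230,"rz":-0.725,"gripper":-1},
    {"x":85,"y":-276,"rz":-0.87,"gripper":-1},
    {"x":100,"y":-322,"rz":-1.015,"gripper":-1},
    {"x":114,"y":-368,"rz":-1.16,"gripper":-1},
    {"x":128,"y":-414,"rz":-1.305,"gripper":-1},
    {"x":143,"y":-460,"rz":-1.45,"gripper":-1},
  ],
)

```text
invalid input
```

Emit:
servo_tool(
  deltas=[
    {"x":14,"y":-46,"z":0,"rx":0,"ry":0,"rz":-0.145,"gripper":-1},
  ],
  newtons=20,
)

```text
clock: 0.7
eef_pos: [178.9, 560.2, 231.2]
tcp_rot: [3.138, -0.001, 2.73]
contact_force: [1.2, -0.3, 0.1]
opening: 0.857
grasp_force: 0.0
```

Emit:
servo_tool(
  deltas=[
    {"x":14,"y":-45,"z":0,"rx":0,"ry":0,"rz":-0.145,"gripper":-1},
    {"x":28,"y":-90,"z":0,"rx":0,"ry":0,"rz":-0.29,"gripper":-1},
    {"x":42,"y":-135,"z":0,"rx":0,"ry":0,"rz":-0.435,"gripper":-1},
    {"x":56,"y":-180,"z":0,"rx":0,"ry":0,"rz":-0.58,"gripper":-1},
    {"x":70,"y":-225,"z":0,"rx":0,"ry":0,"rz":-0.725,"gripper":-1},
    {"x":84,"y":-270,"z":0,"rx":0,"ry":0,"rz":-0.87,"gripper":-1},
    {"x":98,"y":-315,"z":0,"rx":0,"ry":0,"rz":-1.015,"gripper":-1},
    {"x":112,"y":-360,"z":0,"rx":0,"ry":0,"rz":-1.16,"gripper":-1},
    {"x":126,"y":-405,"z":0,"rx":0,"ry":0,"rz":-1.305,"gripper":-1},
    {"x":140,"y":-450,"z":0,"rx":0,"ry":0,"rz":-1.45,"gripper":-1},
  ],
  newtons=20,
)

```text
clock: 1.7
eef_pos: [319.6, 105.1, 231.7]
tcp_rot: [3.14, -0.001, 1.273]
contact_force: [1.4, 0.2, 0.4]
opening: -0.002
grasp_force: 0.0
```

Emit:
servo_tool(
  deltas=[
    {"x":13,"y":-42,"z":0,"rx":0,"ry":0,"rz":-0.14,"gripper":-1},
    {"x":26,"y":-84,"z":0,"rx":0,"ry":0,"rz":-0.28,"gripper":-1},
    {"x":39,"y":-126,"z":0,"rx":0,"ry":0,"rz":-0.42,"gripper":-1},
    {"x":52,"y":-168,"z":0,"rx":0,"ry":0,"rz":-0.56,"gripper":-1},
    {"x":65,"y":-210,"z":-20,"rx":0,"ry":0,"rz":-0.7,"gripper":-1},
    {"x":78,"y":-248,"z":-50,"rx":0,"ry":0,"rz":-0.84,"gripper":-1},
    {"x":90,"y":-280,"z":-85,"rx":0,"ry":0,"rz":-0.98,"gripper":-1},
    {"x":94,"y":-296,"z":-130,"rx":0,"ry":0,"rz":-0.993,"gripper":-1},
    {"x":94,"y":-296,"z":-170,"rx":0,"ry":0,"rz":-0.993,"gripper":-1},
    {"x":94,"y":-296,"z":-190,"rx":0,"ry":0,"rz":-0.993,"gripper":-1},
  ],
  newtons=20,
)

```text
clock: 2.7
eef_pos: [411.8, -189.3, 38.4]
tcp_rot: [-3.139, 0.003, 0.284]
contact_force: [-0.2, -0.0, 1.2]
opening: 0.0
grasp_force: 0.0
```

Next I lower the fingertips to about 3 mm and look.

Emit:
servo_tool(
  deltas=[
    {"x":0,"y":0,"z":-20,"rx":0,"ry":0,"rz":0,"gripper":-1},
    {"x":0,"y":0,"z":-34,"rx":0,"ry":0,"rz":0,"gripper":-1},
    {"x":0,"y":0,"z":-37,"rx":0,"ry":0,"rz":0,"gripper":-1},
    {"x":0,"y":0,"z":-37,"rx":0,"ry":0,"rz":0,"gripper":-1},
  ],
  newtons=20,
)

```text
clock: 3.1
eef_pos: [413.3, -189.2, 4.2]
tcp_rot: [-3.141, 0.001, 0.286]
contact_force: [0.1, 0.0, -0.3]
opening: -0.006
grasp_force: 0.0
```

Run:
```python
from h import *
s=r.sense(); print(s["eef_pos"],s["tcp_rot"],s["contact_force"])
a=r.grab_frame("top"); b=r.grab_frame("scene"); cv2.imwrite("pics/t1.png",a); cv2.imwrite("pics/s1.png",b)
f=lambda c:cv2.resize(c,(400,400),interpolation=cv2.INTER_CUBIC)
cv2.imwrite("pics/v1.png",np.hstack([f(a[150:250,300:400]),f(b[150:250,290:390])]))
```

```text
[ 413.3045881  -189.22712825    4.15570928] [-3.14113762e+00  5.13164616e-04  2.85847302e-01] [ 0.0944066   0.00387298 -0.28115844]
```

View pics/v1.png

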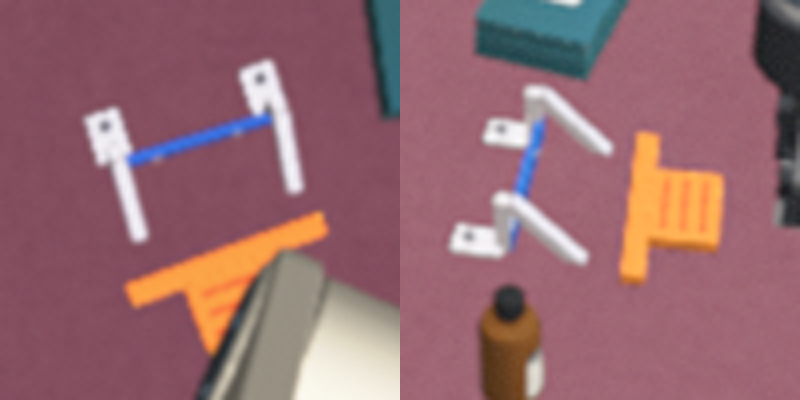

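The scene view shows the fingers behind the narrow end at (785,200) and nothing disturbed. I push 50 mm along the stop axis, to just short of the runners.

Emit:
servo_tool(
  deltas=[
    {"x":9.6,"y":2.8,"z":-1,"rx":0,"ry":0,"rz":0,"gripper":-1},
    {"x":17.3,"y":5.1,"z":-1,"rx":0,"ry":0,"rz":0,"gripper":-1},
    {"x":22.1,"y":6.5,"z":-1,"rx":0,"ry":0,"rz":0,"gripper":-1},
    {"x":26.9,"y":7.9,"z":-1,"rx":0,"ry":0,"rz":0,"gripper":-1},
    {"x":31.7,"y":9.3,"z":-1,"rx":0,"ry":0,"rz":0,"gripper":-1},
    {"x":36.5,"y":10.7,"z":-1,"rx":0,"ry":0,"rz":0,"gripper":-1},
    {"x":41.3,"y":12.1,"z":-1,"rx":0,"ry":0,"rz":0,"gripper":-1},
    {"x":46.1,"y":13.5,"z":-1,"rx":0,"ry":0,"rz":0,"gripper":-1},
    {"x":48,"y":14.1,"z":-1,"rx":0,"ry":0,"rz":0,"gripper":-1},
    {"x":48,"y":14.1,"z":-1,"rx":0,"ry":0,"rz":0,"gripper":-1},
  ],
  newtons=20,
)

```text
clock: 4.2
eef_pos: [461.7, -175.1, 3.3]
tcp_rot: [3.141, -0.0, 0.286]
contact_force: [0.1, -0.2, 0.9]
opening: -0.0
grasp_force: 0.0
```

Run:
```python
from h import *
b=r.grab_frame("scene"); cv2.imwrite("pics/s2.png",b); o,s=masks(b)
p,f=fit("scene",o,(295,165,85,60),CAR,[505,-160,.3]); print(p,f)
c,si=np.cos(.286),np.sin(.286); d=p[:2]-[572.9,-146.6]; print(d@[c,si],d@[-si,c]); e=r.sense()["eef_pos"]; print(e, (e[:2]-[572,-145])@[c,si])
```

```text
[ 5.00024411e+02 -1.64816451e+02  3.31015935e-01] -0.9237038652346944
-75.05455367908385 3.082941036739747
[ 461.43367591 -175.12207292    3.25080334] -114.57306971908996
```

The carrier moved as predicted: its centre is at -75 mm and its foot is on the finger face. Now I push up the runners, slowly.

Emit:
servo_tool(
  deltas=[
    {"x":4.8,"y":1.4,"z":-1,"rx":0,"ry":0,"rz":0,"gripper":-1},
    {"x":9.6,"y":2.8,"z":-1,"rx":0,"ry":0,"rz":0,"gripper":-1},
    {"x":14.4,"y":4.2,"z":-1,"rx":0,"ry":0,"rz":0,"gripper":-1},
    {"x":19.2,"y":5.6,"z":-1,"rx":0,"ry":0,"rz":0,"gripper":-1},
    {"x":24,"y":7,"z":-1,"rx":0,"ry":0,"rz":0,"gripper":-1},
    {"x":28.8,"y":8.5,"z":-1,"rx":0,"ry":0,"rz":0,"gripper":-1},
    {"x":33.6,"y":9.9,"z":-1,"rx":0,"ry":0,"rz":0,"gripper":-1},
    {"x":38.4,"y":11.3,"z":-1,"rx":0,"ry":0,"rz":0,"gripper":-1},
    {"x":43.2,"y":12.7,"z":-1,"rx":0,"ry":0,"rz":0,"gripper":-1},
    {"x":48,"y":14.1,"z":-1,"rx":0,"ry":0,"rz":0,"gripper":-1},
  ],
  newtons=20,
)

```text
clock: 5.25
eef_pos: [509.8, -161.0, 2.3]
tcp_rot: [3.142, -0.0, 0.286]
contact_force: [0.6, -0.7, -0.8]
opening: -0.002
grasp_force: 0.2
```

Run:
```python
from h import *
b=r.grab_frame("scene"); a=r.grab_frame("top")
f=lambda c:cv2.resize(c,(400,400),interpolation=cv2.INTER_CUBIC)
cv2.imwrite("pics/v2.png",np.hstack([f(a[150:250,300:400]),f(b[150:250,290:390])])); s=r.sense(); print(s["eef_pos"],s["contact_force"])
```

```text
[ 510.31154964 -161.01815647    2.37407378] [-0.73161513 -0.49883562  0.80148883]
```

View pics/v2.png

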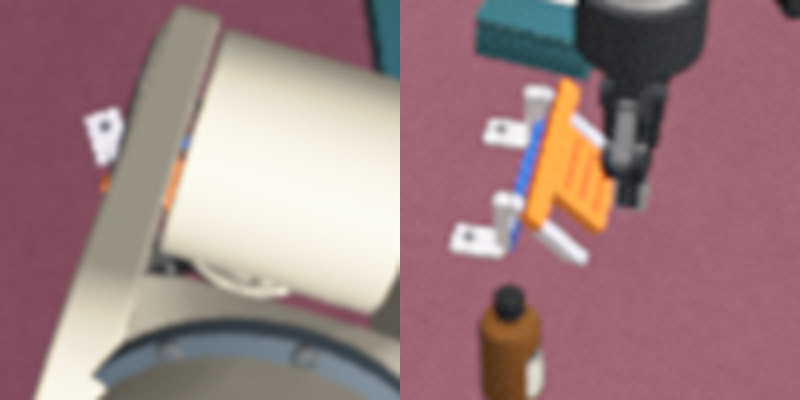

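The carrier is riding up both runners, tilted about 40°, square to the stop with its foot down at the fingers (scene crop (545,150) to (605,215)). I continue, slowing at the end.

Emit:
servo_tool(
  deltas=[
    {"x":4.8,"y":1.4,"z":0,"rx":0,"ry":0,"rz":0,"gripper":-1},
    {"x":9.6,"y":2.8,"z":0,"rx":0,"ry":0,"rz":0,"gripper":-1},
    {"x":14.4,"y":4.2,"z":0,"rx":0,"ry":0,"rz":0,"gripper":-1},
    {"x":18.2,"y":5.4,"z":0,"rx":0,"ry":0,"rz":0,"gripper":-1},
    {"x":22.1,"y":6.5,"z":0,"rx":0,"ry":0,"rz":0,"gripper":-1},
    {"x":25.9,"y":7.6,"z":0,"rx":0,"ry":0,"rz":0,"gripper":-1},
    {"x":28.8,"y":8.5,"z":0,"rx":0,"ry":0,"rz":0,"gripper":-1},
    {"x":31.7,"y":9.3,"z":0,"rx":0,"ry":0,"rz":0,"gripper":-1},
    {"x":34.5,"y":10.2,"z":0,"rx":0,"ry":0,"rz":0,"gripper":-1},
    {"x":34.5,"y":10.2,"z":0,"rx":0,"ry":0,"rz":0,"gripper":-1},
  ],
  newtons=20,
)

```text
clock: 6.35
eef_pos: [544.4, -150.8, 2.3]
tcp_rot: [3.141, -0.0, 0.286]
contact_force: [0.5, -0.5, -0.2]
opening: 0.001
grasp_force: 0.0
```

Run:
```python
from h import *
b=r.grab_frame("scene")
cv2.imwrite("pics/v3.png",cv2.resize(b[165:235,300:380],(640,560),interpolation=cv2.INTER_CUBIC)); s=r.sense(); print(s["eef_pos"],s["contact_force"],(s["eef_pos"][:2]-[572,-145])@[.959,.282])
```

```text
[ 544.08016355 -150.80586291    2.29606519] [ 0.68273853  0.38304182 -0.1226894 ] -28.412376491895373
```

View pics/v3.png

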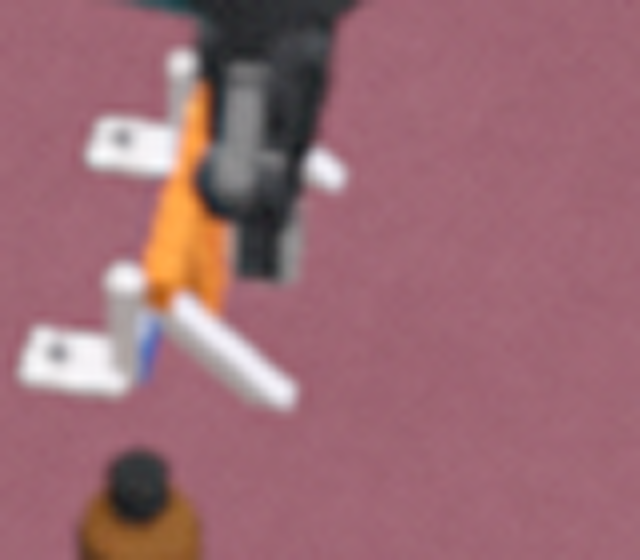

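The carrier is nearly upright against the posts, with the finger face at -17 mm. I finish in fine steps, watching the force.

Emit:
servo_tool(
  deltas=[
    {"x":1.4,"y":0.4,"z":0,"rx":0,"ry":0,"rz":0,"gripper":-1},
    {"x":2.9,"y":0.8,"z":0,"rx":0,"ry":0,"rz":0,"gripper":-1},
    {"x":4.3,"y":1.3,"z":0,"rx":0,"ry":0,"rz":0,"gripper":-1},
    {"x":4.8,"y":1.4,"z":0,"rx":0,"ry":0,"rz":0,"gripper":-1},
    {"x":4.8,"y":1.4,"z":0,"rx":0,"ry":0,"rz":0,"gripper":-1},
  ],
  newtons=20,
)

```text
clock: 6.9
eef_pos: [548.5, -149.4, 2.2]
tcp_rot: [-3.141, 0.0, 0.286]
contact_force: [-1.4, -0.3, 0.8]
opening: 0.003
grasp_force: 0.2
```

Emit:
servo_tool(
  deltas=[
    {"x":1,"y":0.3,"z":0,"rx":0,"ry":0,"rz":0,"gripper":-1},
    {"x":1.9,"y":0.6,"z":0,"rx":0,"ry":0,"rz":0,"gripper":-1},
    {"x":1.9,"y":0.6,"z":0,"rx":0,"ry":0,"rz":0,"gripper":-1},
  ],
  newtons=20,
)

```text
clock: 7.2
eef_pos: [549.1, -149.1, 2.1]
tcp_rot: [-3.141, 0.003, 0.286]
contact_force: [-6.7, -2.6, 4.7]
opening: 0.0
grasp_force: 2.0
```

The force has risen to about 7 N with the finger face at about -12 mm, which means the carrier stands against the wall. I retreat straight back and look.

Emit:
servo_tool(
  deltas=[
    {"x":-4,"y":-1.2,"z":0,"rx":0,"ry":0,"rz":0,"gripper":-1},
    {"x":-14.4,"y":-4.2,"z":0,"rx":0,"ry":0,"rz":0,"gripper":-1},
    {"x":-38.4,"y":-11.3,"z":0,"rx":0,"ry":0,"rz":0,"gripper":-1},
    {"x":-76.7,"y":-22.6,"z":10,"rx":0,"ry":0,"rz":0,"gripper":-1},
    {"x":-115,"y":-33.9,"z":40,"rx":0,"ry":0,"rz":0,"gripper":-1},
    {"x":-115,"y":-33.9,"z":85,"rx":0,"ry":0,"rz":0,"gripper":-1},
    {"x":-115,"y":-33.9,"z":130,"rx":0,"ry":0,"rz":0,"gripper":-1},
    {"x":-115,"y":-33.9,"z":170,"rx":0,"ry":0,"rz":0,"gripper":-1},
  ],
  newtons=20,
)

```text
clock: 8.0
eef_pos: [434.9, -183.0, 174.4]
tcp_rot: [3.141, -0.001, 0.285]
contact_force: [0.1, -0.2, -0.8]
opening: 0.002
grasp_force: 0.0
```

Run:
```python
from h import *
b=r.grab_frame("scene"); a=r.grab_frame("top")
f=lambda c:cv2.resize(c,(400,400),interpolation=cv2.INTER_CUBIC)
cv2.imwrite("pics/v4.png",np.hstack([f(a[150:230,310:390]),f(b[160:240,290:370])])); s=r.sense(); print(s["eef_pos"],s["contact_force"])
```

```text
[ 438.2503652  -184.19630155  177.48434665] [ 0.00128711 -0.22744259 -0.04127282]
```

View pics/v4.png

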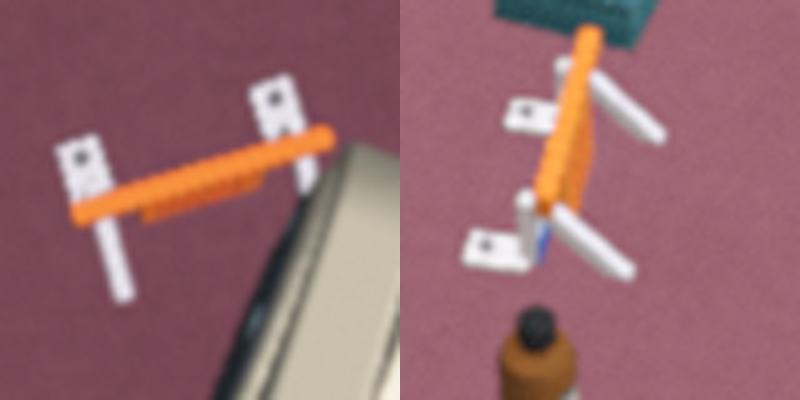

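The carrier stands on its narrow end against the stop, and it stayed after release (top crop bar (75,210)–(330,138)). I check its tilt with a fit.

Run:
```python
from h import *
rois={"top":(310,155,70,50),"scene":(300,160,60,50)}; dat={}
st={"top":(571,-143),"scene":(572.9,-146.6)}
for n,(x,y,w,h) in rois.items():
    o,_=masks(r.grab_frame(n)); dat[n]=cv2.resize(o[y:y+h,x:x+w],None,fx=S,fy=S)>127
parts=[q-[-28,0,0] for q in CAR]  # origin at window-side foot edge A
def cost(p,names=("top","scene")):
    t=0
    for n in names:
        x,y,w,h=rois[n]; b=np.zeros(dat[n].shape,np.uint8)
        for q in parts:
            P=R.from_euler("z",.286+p[3]).apply(R.from_euler("y",-p[2]).apply(q)+[p[0],p[1],max(0,-10*np.cos(p[2]))])+[*st[n],0]
            cv2.fillConvexPoly(b,cv2.convexHull(np.round((pixs(n,P)-[x,y]+.5)*S).astype(np.int32)),1)
        t-=((b>0)&dat[n]).sum()/((b>0)|dat[n]).sum()
    return t
for a in(1.25,1.4,1.57):
    q=np.array([-6,2,a,0]); print(*[v for m in [minimize(cost,q,method="Nelder-Mead",options=dict(initial_simplex=np.vstack([q,q+np.diag([5,5,.15,.1])])))] for v in(m.x.round(3),m.fun)])
print(r.sense()["clock"])
```

```text
[-0.886  1.353  1.534  0.013] -1.6169400815861674
[-0.891  0.931  1.535  0.005] -1.619595167177252
[-0.954  0.552  1.534  0.011] -1.6154473599952643
8.2
```

It stands at 1.535 rad, foot at the wall, for well over 0.2 s. I now cross over the stop at height and come down behind it.

Emit:
servo_tool(
  deltas=[
    {"x":30,"y":9,"z":0,"rx":0,"ry":0,"rz":0,"gripper":-1},
    {"x":70,"y":20,"z":0,"rx":0,"ry":0,"rz":0,"gripper":-1},
    {"x":110,"y":32,"z":0,"rx":0,"ry":0,"rz":0,"gripper":-1},
    {"x":150,"y":44,"z":0,"rx":0,"ry":0,"rz":0,"gripper":-1},
    {"x":178,"y":52,"z":0,"rx":0,"ry":0,"rz":0,"gripper":-1},
    {"x":178,"y":52,"z":-30,"rx":0,"ry":0,"rz":0,"gripper":-1},
    {"x":178,"y":52,"z":-70,"rx":0,"ry":0,"rz":0,"gripper":-1},
    {"x":178,"y":52,"z":-105,"rx":0,"ry":0,"rz":0,"gripper":-1},
    {"x":178,"y":52,"z":-132,"rx":0,"ry":0,"rz":0,"gripper":-1},
    {"x":178,"y":52,"z":-132,"rx":0,"ry":0,"rz":0,"gripper":-1},
  ],
  newtons=20,
)

```text
clock: 9.2
eef_pos: [609.0, -129.8, 34.5]
tcp_rot: [-3.137, 0.009, 0.286]
contact_force: [-0.1, 0.8, -0.1]
opening: 0.0
grasp_force: 0.0
```

Run:
```python
from h import *
b=r.grab_frame("scene"); a=r.grab_frame("top")
f=lambda c:cv2.resize(c,(400,400),interpolation=cv2.INTER_CUBIC)
cv2.imwrite("pics/v5.png",np.hstack([f(a[150:230,310:390]),f(b[160:240,290:370])])); s=r.sense(); e=s["eef_pos"][:2]-[572,-145]; print(s["eef_pos"],s["contact_force"],e@[.959,.282],e@[-.282,.959])
```

```text
[ 612.446201   -130.55943027   39.04577985] [-0.34424522 -0.71209301 -0.76244857] 42.86014742213329 2.4426776895276996
```

View pics/v5.png

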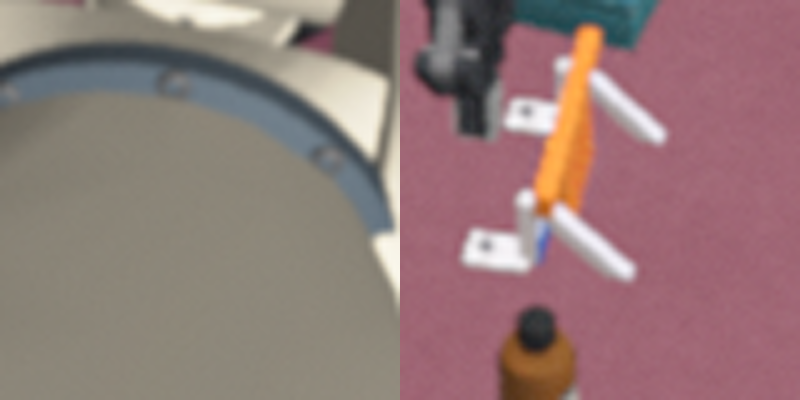

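The fingers are behind the wall, centred (s = 43 mm, 2 mm off the middle line), with tips at about 40 mm. The carrier still stands. I approach, then push the top back slowly.

Emit:
servo_tool(
  deltas=[
    {"x":-10,"y":-3,"z":2,"rx":0,"ry":0,"rz":0,"gripper":-1},
    {"x":-20,"y":-6,"z":2,"rx":0,"ry":0,"rz":0,"gripper":-1},
    {"x":-26,"y":-8,"z":2,"rx":0,"ry":0,"rz":0,"gripper":-1},
    {"x":-29,"y":-9,"z":2,"rx":0,"ry":0,"rz":0,"gripper":-1},
    {"x":-32,"y":-9.7,"z":2,"rx":0,"ry":0,"rz":0,"gripper":-1},
    {"x":-34,"y":-10.3,"z":2,"rx":0,"ry":0,"rz":0,"gripper":-1},
    {"x":-36,"y":-10.9,"z":2,"rx":0,"ry":0,"rz":0,"gripper":-1},
    {"x":-38,"y":-11.5,"z":2,"rx":0,"ry":0,"rz":0,"gripper":-1},
    {"x":-40,"y":-12.1,"z":2,"rx":0,"ry":0,"rz":0,"gripper":-1},
    {"x":-40,"y":-12.1,"z":2,"rx":0,"ry":0,"rz":0,"gripper":-1},
  ],
  newtons=20,
)

```text
clock: 10.3
eef_pos: [573.3, -142.9, 42.2]
tcp_rot: [-3.141, 0.0, 0.286]
contact_force: [0.5, 0.6, 1.0]
opening: 0.001
grasp_force: 0.0
```

Run:
```python
from h import *
b=r.grab_frame("scene"); cv2.imwrite("pics/v6.png",cv2.resize(b[160:240,290:390],(600,480),interpolation=cv2.INTER_CUBIC))
s=r.sense(); e=s["eef_pos"][:2]-[572,-145]; print(s["eef_pos"],s["contact_force"],e@[.959,.282],e@[-.282,.959])
o,_=masks(b); print(fit("scene",o,(295,165,95,70),CAR,[530,-155,.286]), cv2.boundingRect(o[160:250,290:400]))
```

```text
[ 573.51170945 -142.88072603   42.22613819] [ 0.87990733 -0.60150002  0.49193816] 2.0473646250091404 1.6060816704785221
(array([ 5.51575621e+02, -2.00795515e+02,  2.99267922e-01]), np.float64(-0.26489631763598503)) (24, 7, 23, 68)
```

View pics/v6.png

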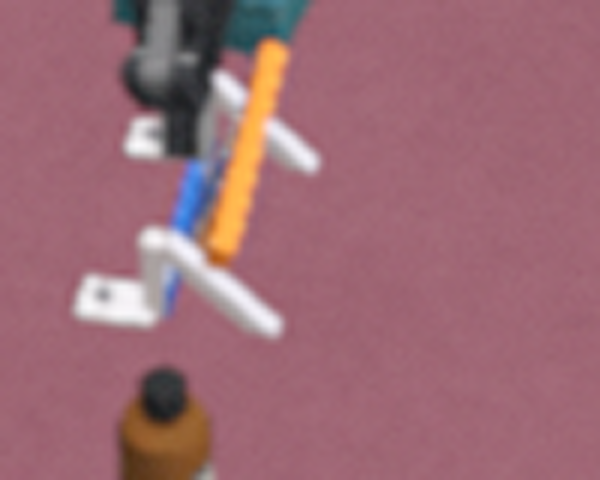

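The carrier's top is leaning back towards the robot ahead of the fingers. I push 8 mm further, then wait.

Emit:
servo_tool(
  deltas=[
    {"x":-2,"y":-0.6,"z":0,"rx":0,"ry":0,"rz":0,"gripper":-1},
    {"x":-4,"y":-1.2,"z":0,"rx":0,"ry":0,"rz":0,"gripper":-1},
    {"x":-6,"y":-1.8,"z":0,"rx":0,"ry":0,"rz":0,"gripper":-1},
    {"x":-8,"y":-2.4,"z":0,"rx":0,"ry":0,"rz":0,"gripper":-1},
    {"x":-8,"y":-2.4,"z":0,"rx":0,"ry":0,"rz":0,"gripper":-1},
    {"x":-8,"y":-2.4,"z":0,"rx":0,"ry":0,"rz":0,"gripper":-1},
  ],
  newtons=20,
)

```text
clock: 10.95
eef_pos: [565.6, -145.3, 42.3]
tcp_rot: [3.142, -0.0, 0.286]
contact_force: [-0.8, -0.9, 0.3]
opening: 0.001
grasp_force: 0.0
```

Run:
```python
from h import *
b=r.grab_frame("scene"); cv2.imwrite("pics/v7.png",cv2.resize(b[160:240,290:390],(600,480),interpolation=cv2.INTER_CUBIC))
s=r.sense(); print(s["eef_pos"],s["contact_force"])
o,_=masks(b); print(cv2.boundingRect(o[160:250,290:400]),(o>0).sum())
h=cv2.inRange(b[160:240,300:400],(170,170,170),(255,255,255)); print((h>0).sum())
```

```text
[ 565.678841   -145.31208847   42.35002039] [ 0.29653696 -1.49510796 -0.21102029]
(24, 26, 38, 48) 190
537
```

View pics/v7.png

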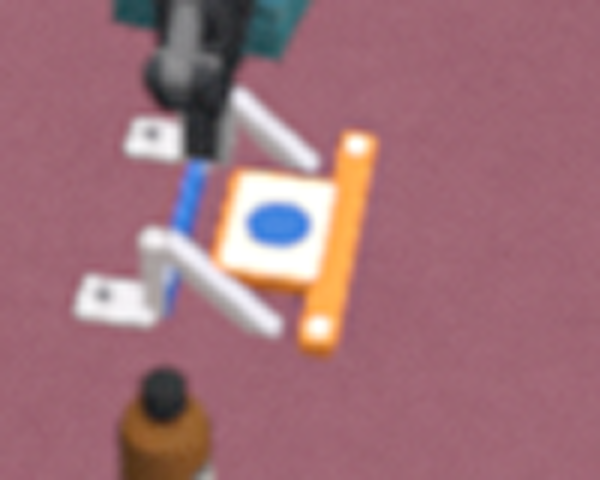

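The carrier lies window up in front of the runners, clear of their feet. I withdraw up and behind, then verify that it is flat.

Emit:
servo_tool(
  deltas=[
    {"x":10,"y":3,"z":0,"rx":0,"ry":0,"rz":0,"gripper":-1},
    {"x":24,"y":7,"z":15,"rx":0,"ry":0,"rz":0,"gripper":-1},
    {"x":30,"y":9,"z":50,"rx":0,"ry":0,"rz":0,"gripper":-1},
    {"x":30,"y":9,"z":90,"rx":0,"ry":0,"rz":0,"gripper":-1},
    {"x":30,"y":9,"z":120,"rx":0,"ry":0,"rz":0,"gripper":-1},
    {"x":30,"y":9,"z":120,"rx":0,"ry":0,"rz":0,"gripper":-1},
  ],
  newtons=20,
)

```text
clock: 11.6
eef_pos: [599.2, -136.6, 167.1]
tcp_rot: [3.138, -0.007, 0.286]
contact_force: [-0.2, 0.5, -0.9]
opening: 0.003
grasp_force: 0.0
```

Run:
```python
from h import *
b=r.grab_frame("scene"); o,_=masks(b); x,y=295,175
# carrier silhouette = hull-filled orange + white face, restricted to its neighbourhood
hsv=cv2.cvtColor(b,cv2.COLOR_BGR2HSV); fg=(cv2.inRange(hsv,(5,110,120),(24,255,255)))
F=lambda q:q*[-1,1,1]
for z0 in (0,4):
    for t in (-.1,0,.1):
        pass
cs=cv2.findContours(fg[160:240,290:390],cv2.RETR_EXTERNAL,cv2.CHAIN_APPROX_NONE)[0]
m=np.zeros(b.shape[:2],np.uint8); cv2.drawContours(m[160:240,290:390],[c for c in cs],-1,255,-1)
m=cv2.morphologyEx(m,cv2.MORPH_CLOSE,np.ones((3,3)))
p,f=fit("scene",m,(315,175,50,50),[F(q) for q in CAR],[535,-157,.286]); d=p[:2]-[572.9,-146.6]
print(p,f,"stop frame",d@[.959,.282],d@[-.282,.959])
roi=m[175:225,315:365]; big=cv2.resize(roi,None,fx=S,fy=S)>127
def cost(q):   # with free pitch about the foot edge
    k=np.zeros(big.shape,np.uint8)
    for w in CAR:
        P=R.from_euler("z",q[2]).apply(R.from_euler("y",q[3]).apply(F(w)-[28,0,0])+[28,0,0])+[q[0],q[1],0]
        cv2.fillConvexPoly(k,cv2.convexHull(np.round((pixs("scene",P)-[315,175]+.5)*S).astype(np.int32)),1)
    return -((k>0)&big).sum()/((k>0)|big).sum()
q=np.array([*p,0.]); g=minimize(cost,q,method="Nelder-Mead",options=dict(initial_simplex=np.vstack([q,q+np.diag([3,3,.05,.15])])))
print(g.x,g.fun)
n,t="scene",b
cv2.imwrite("pics/v8.png",cv2.resize(b[165:230,300:370],(700,600),interpolation=cv2.INTER_CUBIC)); s=r.sense(); print(s["eef_pos"],s["contact_force"],s["clock"])
```

```text
[ 5.32346363e+02 -1.56213182e+02  2.87147375e-01] -0.4155617948317995 stop frame -41.601855678197055 2.217084083567902
[ 5.31831791e+02 -1.55128409e+02  2.77364104e-01  3.73578231e-02] -0.41765392093324694
[ 597.77727575 -136.35793242  164.72010472] [-1.0843809  -0.12499641 -0.99099801] 11.65
```

View pics/v8.png

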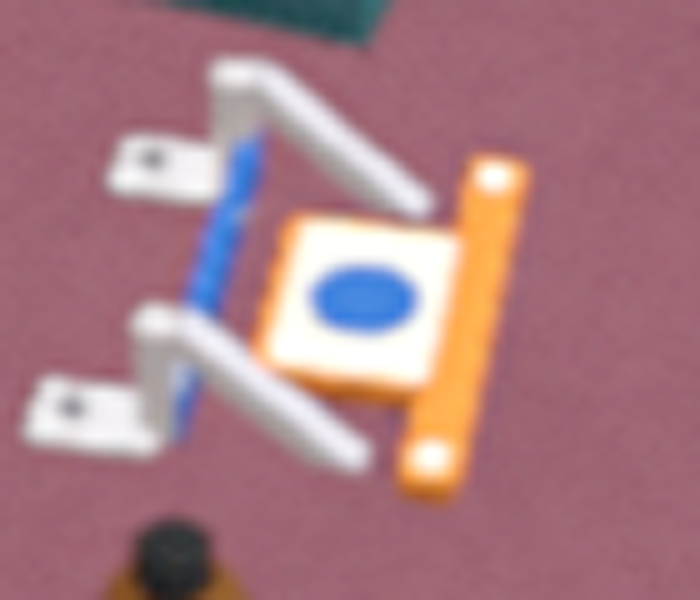

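It lies window up with its centre about 42 mm in front of the wall and 2 mm off the middle line. The cross-bar is visibly clear of both runner feet, so nothing is propping it up. The gripper is clear, so I hand in.

```bash
python3 -c "
from rig import r
print(r.sign_off())"
```

```text
the job is handed in; nothing more can be done
None
```

I stood the carrier upright against the stop (about 1.53 rad), tipped it back, and handed the job in at about 12 s. It lies window up about 42 mm in front of the wall, with the bystanders untouched; I judged it flat by eye, and the sign-off gave no verdict.

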